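# Mark the dull router bit on the rack

### The arm

A 7-joint arm with a two-finger parallel gripper is mounted at the origin on the work surface. World frame = base frame: x ahead of the robot, y to its left, z up, the work surface at z = 0. Lengths are in mm, angles in degrees, forces in N, time in s.
With the tool pointing down it reaches from about 425 to 950 mm from the base axis. Payload 16.7 kg.
Tool frame: the origin (TCP) lies at the very end of the fingers, on their centre line; the grasp point (between the pads) lies 19 mm behind it; z points along the fingers, x is the direction in which the jaws open and shut, and the axes are right-handed (so a half turn about z gives the same grasp; the last joint's range is limited). The gripper opens to 94 mm and grips with 3 to 60 N. Pads are 16 mm wide; open, the fingers measure 119 mm over their backs; the gripper's body (75 mm by 177 mm) begins 78 mm behind the grasp point.
Start: joints at [65.46, 24.414, 4.234, 92.017, -1.954, 63.644, -3.845], TCP at [185.731, -648.905, 205.467] pointing down, gripper open.
Joint ranges: [-163.25, 163.25], [-28.42, 122.38], [-70.27, 78.77], [12.13, 141.07], [-58.53, 238.53], [9.26, 117.41], [-156.51, 156.51]. Speed limits (degrees/s): [108.29, 108.29, 136.94, 136.94, 172.46, 172.46, 172.46].

### API

Orientations are given as a 3x3 rotation matrix whose columns are the frame's x, y, z axes.
In Python, from plant import * gives the robot as it stands.
- The arm moves only by the shell command python3 -m crank 'ROWS' [FORCE]. ROWS is a JSON object of lists of equal length, an entry for each row: "xyz": the shift along the world's x, y, z in mm, a list of three; "rotation": the turn, a rotation vector about the world's x, y, z in degrees, a list of three; "jaw": the opening, from 0 (shut) to 1 (fully open). A call has 1 to 20 rows; each row is the pose to reach, as a shift and turn from the pose commanded when the call began; what a row does not reach only later rows make up. A row lasts 1/10 s, in which the tool goes at most 50 mm and 8.59 degrees, less where a joint would pass 70% of its speed; a pose out of reach is approached as far as the arm can. A call with a gripper value outside its range is refused whole. The fingers move at their own pace and stop on an object; FORCE is the grip in N (left out, the last holds). Time passes only in rows, so rows that repeat a pose let the fingers close. It gives the time, the measured TCP pose, the force and the opening at its end, in the units of the state.
- get_obs(): the state, without advancing time (a new reading comes with each control period).
- camera(name): name is "side" or "top"; returns a dict with "color" (384x512x3 uint8, blue, green, red), "fov_y" (degrees; the focal length in pixels is half the picture's height over the tangent of half this angle, whatever the lens; pixels are square), "cx", "cy" (the principal point, pixels), "D" ([k1, k2, p1, p2, k3] as OpenCV has them; the pictures are not rectified), "R" (3x3) and "t" (3): a world point X has camera coordinates R X + t. Camera axes: x right, y down, z forward; pixel columns grow to the right and rows downward; lengths in mm; the calibration is good to about 2 mm. A picture is of the moment at which its call begins. There is no depth.
- hand_in(): hands the job in, once; it reports no verdict.
The state is a dict: "time_s": time; "joints": joint angles; "dq": joint speeds; "joint_torque": joint torques, N m; "tcp_pos": TCP position; "tcp_rot": TCP orientation; "contact_force": force on the tool from outside, world axes, zero at the start; "moment": the same for the moment, N m; "width": opening from 0.0 (shut) to 1.0 (fully open).
Only numpy, scipy, OpenCV 4.12 (cv2) and the standard library are available. Lean on these libraries where they do the work, as an engineer would, in place of code of your own. Each camera call takes 0.05 s, during which the arm holds its last target.

### The job

The slot cutter, the router bit with the broad thin toothed disc, has gone dull. With your fingertips, push up the front edge of the marker tag in front of that bit and push the tag right over its hinge until it lies flat on the other side, its crossed face up. Leave the other three tags, the bits and everything else on the bench as they are.

Things in the scene. Friction and masses are not known exactly. Their poses are not given: they have to be found in the camera images.
- rack: pale wooden router-bit rack, screwed down, 300 mm wide. Origin: on the bench below mid hinge rod; x front to rear (away from the robot at yaw 0), y left along the rod, z up. Ledge 62 mm high, x -35 to 72 mm; behind it, x 75 to 135, a block 75 mm high with four bit holes. Four plywood marker tags on the rod, one before each hole, 72 mm apart
- tag_a (a joint): turning angle of the leftmost seen from the robot (+y end) tag. 0 = flat towards the rack's front, ring mark up; pi/2 = upright; pi (end of travel) = turned over, flat towards the rear, cross mark up. Grows as its front edge goes up and over. Stiff hinge, stays where it is left (0.03 N m, about 0.5 N at the free edge). Starts between 0 and 0.25
- tag_b (a joint): turning angle of the second from the left tag. 0 = flat towards the rack's front, ring mark up; pi/2 = upright; pi (end of travel) = turned over, flat towards the rear, cross mark up. Grows as its front edge goes up and over. Stiff hinge, stays where it is left (0.03 N m, about 0.5 N at the free edge). Starts between 0 and 0.25
- tag_c (a joint): turning angle of the third from the left tag. 0 = flat towards the rack's front, ring mark up; pi/2 = upright; pi (end of travel) = turned over, flat towards the rear, cross mark up. Grows as its front edge goes up and over. Stiff hinge, stays where it is left (0.03 N m, about 0.5 N at the free edge). Starts between 0 and 0.25
- tag_d (a joint): turning angle of the rightmost (-y end) tag. 0 = flat towards the rack's front, ring mark up; pi/2 = upright; pi (end of travel) = turned over, flat towards the rear, cross mark up. Grows as its front edge goes up and over. Stiff hinge, stays where it is left (0.03 N m, about 0.5 N at the free edge). Starts between 0 and 0.25
- hinge_a (a point): point fixed to the rack, on the hinge axis at mid-width of the leftmost seen from the robot (+y end) tag, 66.5 mm above the bench; axes as the rack's. The tag is a plywood plate 5 mm thick, 62 mm wide, reaching 6 to 65 mm from this axis; at angle 0 its outer 30 mm stick out past the ledge front, free underneath (underside 64 mm above the bench)
- hinge_b (a point): point fixed to the rack, on the hinge axis at mid-width of the second from the left tag, 66.5 mm above the bench; axes as the rack's. The tag is a plywood plate 5 mm thick, 62 mm wide, reaching 6 to 65 mm from this axis; at angle 0 its outer 30 mm stick out past the ledge front, free underneath (underside 64 mm above the bench)
- hinge_c (a point): point fixed to the rack, on the hinge axis at mid-width of the third from the left tag, 66.5 mm above the bench; axes as the rack's. The tag is a plywood plate 5 mm thick, 62 mm wide, reaching 6 to 65 mm from this axis; at angle 0 its outer 30 mm stick out past the ledge front, free underneath (underside 64 mm above the bench)
- hinge_d (a point): point fixed to the rack, on the hinge axis at mid-width of the rightmost (-y end) tag, 66.5 mm above the bench; axes as the rack's. The tag is a plywood plate 5 mm thick, 62 mm wide, reaching 6 to 65 mm from this axis; at angle 0 its outer 30 mm stick out past the ledge front, free underneath (underside 64 mm above the bench)
- hole_a (a point): mouth centre of the bit hole behind the leftmost seen from the robot (+y end) tag, 105 mm behind the hinge axis, 75 mm above the bench; axes as the rack's
- hole_b (a point): mouth centre of the bit hole behind the second from the left tag, 105 mm behind the hinge axis, 75 mm above the bench; axes as the rack's
- hole_c (a point): mouth centre of the bit hole behind the third from the left tag, 105 mm behind the hinge axis, 75 mm above the bench; axes as the rack's
- hole_d (a point): mouth centre of the bit hole behind the rightmost (-y end) tag, 105 mm behind the hinge axis, 75 mm above the bench; axes as the rack's
- slot_cutter: slot cutter: router bit with a broad thin toothed disc, 47 mm across, 5 mm thick, 48 mm above its origin; 66 mm long; in any one of the four holes, steel, loose in a hole 30 mm deep, shank down (shank 12 mm diameter). Origin: bottom of the shank, 45 mm above the bench; z up along the shank
- straight_bit: straight bit: slim cylinder 17 mm across, 70 mm long, steel, loose in a hole 30 mm deep, shank down (shank 12 mm diameter). Origin: bottom of the shank, 45 mm above the bench; z up along the shank
- v_bit: V bit: cone pointing up, 29 mm across, 62 mm long, steel, loose in a hole 30 mm deep, shank down (shank 12 mm diameter). Origin: bottom of the shank, 45 mm above the bench; z up along the shank
- roundover_bit: round-over bit: 30 mm across, curving in to a small bearing on top, 64 mm long, steel, loose in a hole 30 mm deep, shank down (shank 12 mm diameter). Origin: bottom of the shank, 45 mm above the bench; z up along the shank
- trim_router: compact battery trim router standing on its base, 92 mm across, 213 mm tall, to the left of the rack. Origin: centre of the underside
- glue_bottle: white glue bottle, 60 mm across, 170 mm tall, right of the rack. Origin: centre of the underside
- collet_wrench: flat steel spanner, 142 x 30 x 5 mm, lying right of the rack. Origin: centre of the underside, x along it
- sanding_block: cork sanding block 100 x 60 x 33 mm, left of the rack. Origin: centre of the underside, x along it
- safety_glasses: safety glasses, 146 mm wide, 135 mm deep, 45 mm tall, front left on the bench. Origin: on the bench below the bridge, arms open along its +x
Not all that is in view belongs to the job. Leave any purple look-alike of the slot_cutter alone.

How it is judged:
By the outcome, as a careful person would: the job done as asked, in the order asked, and still so for the second after the job is handed in, with the robot touching nothing.
It also fails if it takes over 40 s, if anything falls off the work surface, if the arm or the gripper's body presses on something with over 40 N, if the wrist force passes 120 N, or if a joint passes its speed limit or range.

## Working session

There is one attempt and no reset: what is moved stays moved. The work goes in short steps, Python scripts to look and compute and a shell command to move; the robot and the scene stay as the last step left them, time stands still between calls to the robot, and variables do not carry over. Pictures are saved under pics/ and viewed, and the job is handed in when it is done.

```bash
mkdir -p pics; ls; python3 - <<'E'
from plant import *
import cv2,json
o=get_obs();print(o)
for n in("side","top"):
    c=camera(n);cv2.imwrite(f"pics/{n}0.png",c["color"]);print(n,{k:v for k,v in c.items() if k!="color"})
E
```

```text
pics
{'time_s': 0.0, 'joints': array([65.46202688, 24.44649128,  4.23422009, 92.05234421, -1.95480705,
       63.64295899, -3.84505227]), 'dq': array([-0.06786025,  0.03271719, -0.023053  , -0.05948515, -0.0883723 ,
        0.0502769 , -0.04260757]), 'joint_torque': array([-4.34539770e-04, -9.35809422e+01,  3.66614833e+00, -4.54208279e+01,
       -4.88905166e-02,  1.98430382e-02,  1.32004388e-04]), 'tcp_pos': array([ 185.56665925, -648.54100358,  204.81310589]), 'tcp_rot': array([[ 2.75080816e-01, -9.61421015e-01, -4.19757126e-04],
       [-9.61420345e-01, -2.75081122e-01,  1.13897213e-03],
       [-1.21049900e-03,  9.02536580e-05, -9.99999263e-01]]), 'contact_force': array([ 0.06230861,  0.42776265, -0.8343336 ]), 'moment': array([ 0.04824045, -0.05488944, -0.00776332]), 'width': 0.9995469303779754}
side {'fov_y': 49.531386470848226, 'cx': 255.3094869989048, 'cy': 192.04375645162773, 'D': array([-0.11807939,  0.        ,  0.        ,  0.        ,  0.        ]), 'R': array([[-0.734574  , -0.67843948, -0.01099559],
       [-0.50509912,  0.55756833, -0.65878103],
       [ 0.45307385, -0.47836955, -0.75225438]]), 't': array([ 471.28818802,  344.20210286, 1166.10484569])}
top {'fov_y': 46.59516058880981, 'cx': 263.1970014798537, 'cy': 193.38075751526225, 'D': array([-0.04210461,  0.        ,  0.        ,  0.        ,  0.        ]), 'R': array([[-0.02055821, -0.99971919,  0.01178575],
       [-0.99391482,  0.01916007, -0.1084722 ],
       [ 0.10821593, -0.01394402, -0.99402962]]), 't': array([  21.13018905,  604.75184959, 1295.63481166])}
```

View pics/side0.png

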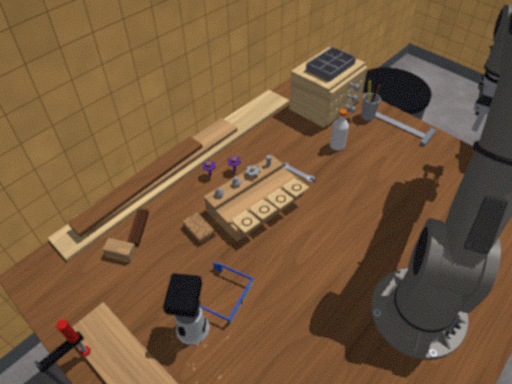

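View pics/top0.png

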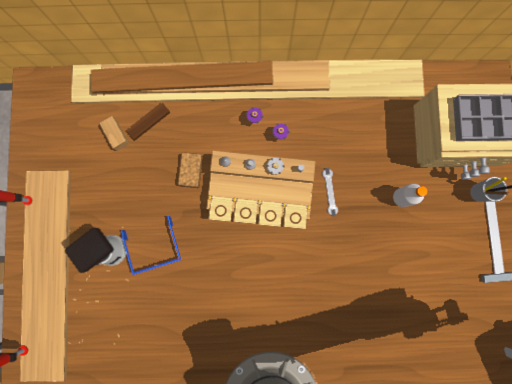

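```bash
python3 - <<'E'
import cv2
t=cv2.imread("pics/top0.png")[140:235,170:350];s=cv2.imread("pics/side0.png")[145:245,180:330]
cv2.imwrite("pics/topz.png",cv2.resize(t,None,fx=4.4,fy=4.4,interpolation=cv2.INTER_CUBIC))
cv2.imwrite("pics/sidez.png",cv2.resize(s,None,fx=5,fy=5,interpolation=cv2.INTER_CUBIC))
E
```

```text
(no output)
```

View pics/topz.png

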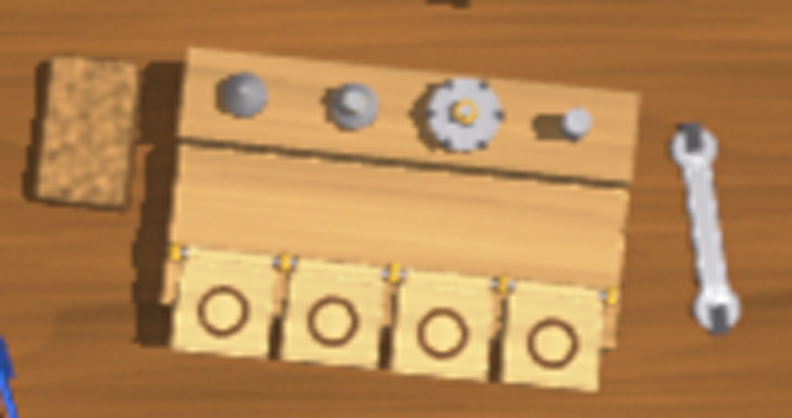

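View pics/sidez.png

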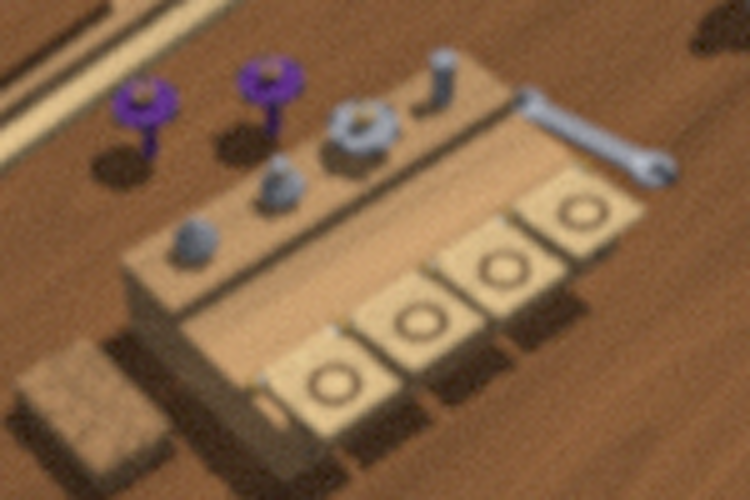

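```bash
cat > h.py <<'E'
from plant import *
import numpy as np,cv2
def proj(c,X):
    H,W=c["color"].shape[:2];f=H/2/np.tan(np.radians(c["fov_y"]/2))
    K=np.array([[f,0,c["cx"]],[0,f,c["cy"]],[0,0,1]])
    return cv2.projectPoints(np.asarray(X,float).reshape(-1,3),cv2.Rodrigues(c["R"])[0],c["t"],K,c["D"])[0].reshape(-1,2)
E
python3 - <<'E'
from h import *
from scipy.optimize import least_squares
T,S=camera("top"),camera("side")
L=[(135,150,75),(135,-150,75),(75,150,75),(75,-150,75),(0,72,69),(0,0,69),(0,-72,69)]
tp=(np.array([(190,48),(638,93),(178,138),(630,181),(285,261),(395,272),(503,284)])+.5)/4.4-.5+[170,140]
Ls=[(135,150,75),(75,150,75),(135,-150,75),(75,-150,75)]
sp=(np.array([(123,262),(178,318),(462,52),(520,97)])+.5)/5-.5+[180,145]
def W(p,L):
    a=p[2];L=np.array(L,float);R=np.array([[np.cos(a),-np.sin(a),0],[np.sin(a),np.cos(a),0],[0,0,1]]);return L@R.T+[p[0],p[1],0]
ft=lambda p:(proj(T,W(p,L))-tp); fs=lambda p:(proj(S,W(p,Ls))-sp)
for nm,f in (("top",lambda p:ft(p).ravel()),("side",lambda p:fs(p).ravel()),("both",lambda p:np.r_[ft(p).ravel(),fs(p).ravel()])):
    r=least_squares(f,[600,0,0]);p=r.x;print(nm,p[:2],np.degrees(p[2]),np.abs(r.fun).max());
    if nm!="side":print(ft(p).round(1).tolist())
    if nm!="top":print(fs(p).round(1).tolist())
print(W(p,[(0,-36,66.5),(-65,-36,66.5),(105,-36,75)]))
for n,c in(("top",T),("side",S)):
    im=c["color"].copy()
    im=cv2.resize(im,None,fx=5,fy=5,interpolation=cv2.INTER_CUBIC)
    P=[]
    for y in(108,36,-36,-108):
        for q in [(0,y-31,66.5),(0,y+31,66.5),(-65,y+31,69),(-65,y-31,69),(105,y,75)]:P.append(q)
    P+=L
    for u in proj(c,W(p,P)):cv2.circle(im,tuple(int(v) for v in u*5+2),3,(0,0,255),-1)
    im=im[700:1200,850:1650] if n=="top" else im[720:1240,880:1660]
    cv2.imwrite(f"pics/{n}_fit.png",im)
E
```

```text
top [577.33261841  21.87573583] -6.737355153492093 0.37348395457988204
[[-0.4, -0.0], [0.3, -0.2], [0.1, -0.2], [0.4, 0.1], [-0.0, 0.3], [-0.3, 0.2], [-0.0, -0.1]]
side [572.37519154  23.21544298] -6.520581834472204 0.32609639778115707
[[0.0, 0.2], [0.1, -0.3], [-0.0, 0.2], [-0.1, 0.1]]
both [576.22262159  21.92252672] -6.647796269548108 1.2711372638257785
[[-0.5, 0.4], [0.2, 0.1], [0.0, 0.2], [0.3, 0.4], [-0.1, 0.7], [-0.3, 0.6], [-0.0, 0.2]]
[[-0.4, -0.7], [-0.5, -1.3], [-0.5, -0.5], [-0.6, -0.6]]
[[572.05505336 -13.83542869  66.5       ]
 [507.49207831  -6.31065271  66.5       ]
 [676.34908997 -25.99083603  75.        ]]
```

View pics/top_fit.png

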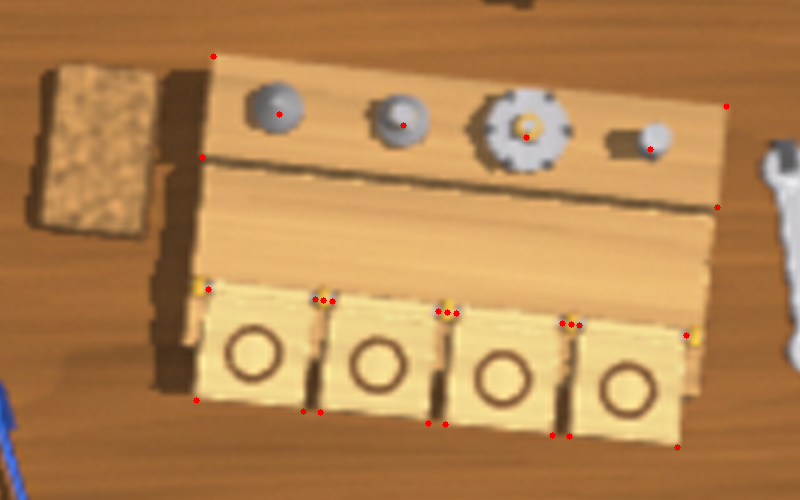

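View pics/side_fit.png

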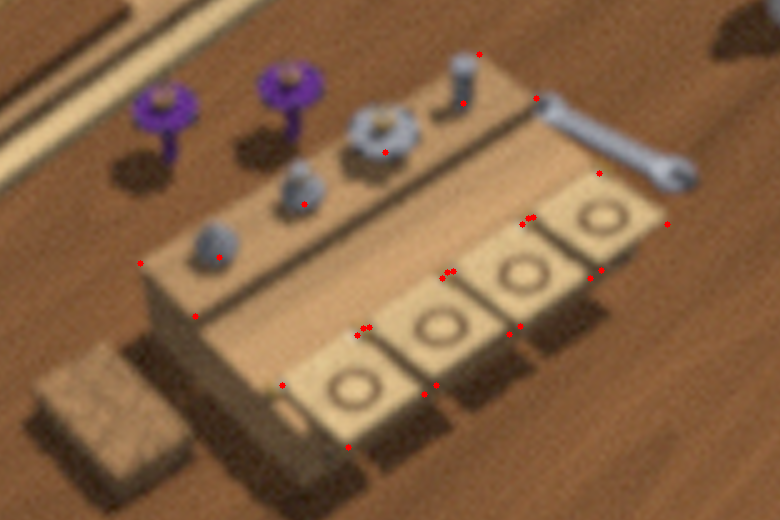

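```bash
python3 -m crank '{"xyz":[[40,35,20],[75,70,40],[110,105,55],[145,145,55],[180,180,55],[215,215,55],[225,260,55],[235,305,55],[240,350,55],[245,395,55],[250,440,55],[254,485,50],[257,530,40],[257,570,30],[257,610,20],[257,650,10],[257,650,0],[257,650,0],[257,650,0],[257,650,0]],"rotation":[[0,0,-2],[0,0,-4],[0,0,-6],[0,0,-8],[0,0,-10],[0,0,-12],[0,0,-14],[0,0,-16],[0,0,-18],[0,0,-20],[0,0,-22],[0,0,-22.6],[0,0,-22.6],[0,0,-22.6],[0,0,-22.6],[0,0,-22.6],[0,0,-22.6],[0,0,-22.6],[0,0,-22.6],[0,0,-22.6]],"jaw":[0,0,0,0,0,0,0,0,0,0,0,0,0,0,0,0,0,0,0,0]}' 20; python3 -c "
from plant import *
o=get_obs();print(o['joints'].round(1),o['tcp_rot'].round(3))"
```

```text
time_s: 2.2
tcp_pos: [443.0, 0.1, 205.9]
tcp_rot: [[-0.117, -0.993, 0.0], [-0.993, 0.117, -0.0], [-0.0, -0.0, -1.0]]
contact_force: [0.4, 0.1, -0.0]
width: 0.004
[  12.8    3.5  -21.8  119.2    1.6   57.5 -106.5] [[-0.117 -0.993  0.   ]
 [-0.993  0.117 -0.   ]
 [-0.    -0.    -1.   ]]
```

```bash
python3 -m crank '{"xyz":[[10,0,0],[20,-1,0],[30,-2,0],[30,-3,0],[30,-3,0],[30,-3,0],[30,-3,0],[30,-3,0],[30,-3,0]],"rotation":[[-0.8,-7,0],[-1.6,-14,0],[-2.4,-21,0],[-3.3,-28,0],[-4.1,-35,0],[-4.6,-40,0],[-5.2,-44.7,0],[-5.2,-44.7,0],[-5.2,-44.7,0]],"jaw":[0,0,0,0,0,0,0,0,0]}'; python3 -c "
from plant import *
o=get_obs();print(o['joints'].round(1))"
```

```text
time_s: 3.1
tcp_pos: [494.7, -1.4, 225.3]
tcp_rot: [[-0.137, -0.756, 0.641], [-0.991, 0.094, -0.101], [0.016, -0.648, -0.761]]
contact_force: [-0.4, -0.3, -0.2]
width: 0.007
[  38.9  -13.1  -50.8  140.7   26.    11.1 -136. ]
```

```bash
python3 -m crank '{"xyz":[[-5,0,-20],[-10,0,-50],[-15,0,-80],[-22,-1,-115],[-22,-1,-115],[-22,-1,-115]],"rotation":[[0.6,5,0],[1.2,10.3,0],[1.2,10.3,0],[1.2,10.3,0],[1.2,10.3,0],[1.2,10.3,0]],"jaw":[0,0,0,0,0,0]}'; python3 -c "
from plant import *
from scipy.spatial.transform import Rotation as Ro
import numpy as np
o=get_obs();print(o['joints'].round(1),o['tcp_pos'])
p=np.radians(-6.65);th=np.radians(30)
z=np.array([np.cos(p)*np.sin(th),np.sin(p)*np.sin(th),-np.cos(th)]);x=np.array([np.sin(p),-np.cos(p),0]);
Rt=np.c_[x,np.cross(z,x),z];print(Rt.round(2),Ro.from_matrix(Rt@o['tcp_rot'].T).as_rotvec(degrees=True))"
```

```text
time_s: 3.7
tcp_pos: [473.1, -5.9, 126.9]
tcp_rot: [[-0.129, -0.87, 0.475], [-0.992, 0.109, -0.068], [0.007, -0.48, -0.877]]
contact_force: [0.5, -0.8, -0.2]
width: 0.006
[  31.6    1.9  -46.6  141.    48.6   16.2 -156.5] [473.1375636   -5.8727584  126.85162557]
[[-0.12 -0.86  0.5 ]
 [-0.99  0.1  -0.06]
 [ 0.   -0.5  -0.87]] [ 0.26205157 -1.33911542  0.74152518]
```

```bash
python3 -m crank '{"xyz":[[0,0,0],[0,0,0],[0,0,0],[0,0,0],[0,0,0],[0,0,0],[0,0,0],[0,0,0],[0,0,0],[0,0,0],[0,0,0],[0,0,0]],"rotation":[[-3.9,0.6,7.2],[-7.8,1.1,14.4],[-11.7,1.7,21.6],[-15.6,2.2,28.8],[-19.5,2.8,36],[-23.4,3.4,43.2],[-27.3,3.9,50.4],[-31.2,4.5,57.6],[-35.1,5,64.8],[-39,5.6,72],[-42.8,6.1,78.9],[-42.8,6.1,78.9]],"jaw":[0,0,0,0,0,0,0,0,0,0,0,0]}'; cat > chk.py <<'E'
import sys
from plant import *
from scipy.spatial.transform import Rotation as Ro
import numpy as np
o=get_obs();print(o['joints'].round(1),o['tcp_pos'].round(1))
p=np.radians(-6.65);th=np.radians(float(sys.argv[1]))
z=np.array([np.cos(p)*np.sin(th),np.sin(p)*np.sin(th),-np.cos(th)]);x=-np.array([np.sin(p),-np.cos(p),0])
Rt=np.c_[x,np.cross(z,x),z];print(Ro.from_matrix(Rt@o['tcp_rot'].T).as_rotvec(degrees=True).round(1))
u=np.array([np.cos(p),np.sin(p)]);v=np.array([-u[1],u[0]]);d=o['tcp_pos'][:2]-[572.05,-13.84]
print("rack-rel hinge_c X,Y:",(d@u).round(1),(d@v).round(1),"tilt",np.degrees(np.arccos(-o['tcp_rot'][2,2])).round(1))
E
python3 chk.py 30
```

```text
time_s: 4.9
tcp_pos: [473.4, -6.2, 127.8]
tcp_rot: [[0.87, -0.126, 0.477], [-0.106, -0.992, -0.069], [0.482, 0.009, -0.876]]
contact_force: [-0.3, 0.3, 0.1]
width: 0.006
[ 37.7   2.2 -52.6 140.7  49.4  16.5 -66.7] [473.4  -6.2 127.8]
[-43.5   4.7  78.9]
rack-rel hinge_c X,Y: -98.8 -3.8 tilt 28.8
```

```bash
python3 -m crank '{"xyz":[[0,0,0],[0,0,0],[0,0,0],[0,0,0],[0,1,0],[0,2,-5],[0,4,-10],[0,4,-15],[0,4,-20],[0,4,-25],[0,4,-30],[0,4,-30]],"rotation":[[-3.9,0.4,7.2],[-7.9,0.8,14.4],[-11.9,1.3,21.6],[-15.8,1.7,28.8],[-19.8,2.1,36],[-23.8,2.6,43.2],[-27.7,3,50.4],[-31.7,3.4,57.6],[-35.6,3.9,64.8],[-39.6,4.3,72],[-43.5,4.7,78.9],[-43.5,4.7,78.9]],"jaw":[0,0,0,0,0,0,0,0,0,0,0,0]}'; python3 chk.py 30
```

```text
time_s: 6.1
tcp_pos: [483.0, -1.5, 101.0]
tcp_rot: [[0.12, 0.866, 0.486], [0.993, -0.103, -0.06], [-0.002, 0.489, -0.872]]
contact_force: [0.6, 0.0, -0.1]
width: 0.004
[ 51.6  13.  -70.3 141.   76.4  23.5  -1.3] [483.   -1.5 101. ]
[ 0.  -0.7  0.2]
rack-rel hinge_c X,Y: -89.9 2.0 tilt 29.3
```

```bash
python3 -m crank '{"xyz":[[0,0,-10],[0,0,-20],[0,0,-30],[0,0,-40],[0,0,-40]],"rotation":[[0,-0.7,0],[0,-0.7,0],[0,-0.7,0],[0,-0.7,0],[0,-0.7,0]],"jaw":[0,0,0,0,0]}'; python3 chk.py 30
```

```text
time_s: 6.6
tcp_pos: [495.7, -0.4, 64.4]
tcp_rot: [[0.124, 0.867, 0.483], [0.992, -0.108, -0.06], [-0.0, 0.487, -0.873]]
contact_force: [-0.0, 0.8, 0.3]
width: 0.004
[ 48.2  24.1 -70.2 141.   90.9  32.9 -13.8] [ 4.957e+02 -4.000e-01  6.440e+01]
[-0.1 -0.8  0.5]
rack-rel hinge_c X,Y: -77.4 4.6 tilt 29.2
```

```bash
cat > fk.py <<'E'
import numpy as np, itertools
from scipy.spatial.transform import Rotation as Ro
from scipy.optimize import least_squares
q=np.array([[65.462,24.446,4.234,92.052,-1.955,63.643,-3.845],[12.8,3.5,-21.8,119.2,1.6,57.5,-106.5],[38.9,-13.1,-50.8,140.7,26.,11.1,-136.],[31.6,1.9,-46.6,141.,48.6,16.2,-156.5],[37.7,2.2,-52.6,140.7,49.4,16.5,-66.7],[51.6,13.,-70.3,141.,76.4,23.5,-1.3],[48.2,24.1,-70.2,141.,90.9,32.9,-13.8]])
P=np.array([[185.57,-648.54,204.81],[443,.1,205.9],[494.7,-1.4,225.3],[473.1,-5.9,126.9],[473.4,-6.2,127.8],[483,-1.5,101],[495.7,-.4,64.4]])
Z=np.array([[0,0,-1],[0,0,-1],[.641,-.101,-.761],[.475,-.068,-.877],[.477,-.069,-.876],[.486,-.06,-.872],[.483,-.06,-.873]])
X=np.array([[.275,-.961,0],[-.117,-.993,0],[-.137,-.991,.016],[-.129,-.992,.007],[.87,-.106,.482],[.12,.993,-.002],[.124,.992,0]])
def fk(q,s,k,off=0):
    e=lambda a,v:Ro.from_euler(a,v,degrees=True)
    A=e('z',s[0]*q[0])*e('y',q[1]); B=A*e('z',s[1]*q[2]); C=B*e('y',q[3]); D=C*e('z',s[2]*q[4])*e('y',q[5]); F=D*e('z',s[3]*q[6]+off)
    h,a,b,L,e1,e2,e3,r=k
    p=np.array([0,0,h])+e('z',s[0]*q[0]).apply([r,0,0])+B.apply([e1,0,a])+C.apply([e2,0,b])+D.apply([e3,0,L])
    return p,F.as_matrix()
if __name__=="__main__":
    for s in itertools.product([1,-1],repeat=4):
        for off in(0,90,180,-90):
            E=0
            for i in range(7):
                R=fk(q[i],s,np.zeros(8),off)[1];E=max(E,np.abs(R[:,2]-Z[i]).max(),np.abs(R[:,0]-X[i]).max())
            if E<.3:
                f=lambda k:np.concatenate([fk(q[i],s,k)[0]-P[i] for i in range(7)])
                r=least_squares(f,[300,400,400,250,0,0,0,0]);print(s,off,E,r.x.round(1),np.abs(r.fun).max())
E
python3 fk.py
```

```text
(-1, -1, -1, -1) 180 0.0028862140883461063 [301.3 528.4 479.4 361.4 -29.4  14.5   4.1  58.3] 61.7154043107719
```

```bash
cat > fk2.py <<'E'
from fk import *
S=(-1,-1,-1,-1)
e=lambda a,v:Ro.from_euler(a,v,degrees=True)
def fk2(q,k):
    A1=e('z',-q[0]);A=A1*e('y',q[1]);B=A*e('z',-q[2]);C=B*e('y',q[3]);D1=C*e('z',-q[4]);D=D1*e('y',q[5]);F=D*e('z',180-q[6])
    return np.array([0,0,k[0]])+A1.apply([k[1],k[2],0])+A.apply([k[9],0,0])+B.apply([k[3],k[4],k[5]])+C.apply([k[6],0,k[7]])+D1.apply([k[10],k[11],0])+D.apply([k[12],0,k[8]]),F.as_matrix()
f=lambda k:np.concatenate([np.concatenate([fk2(q[i],k)[0]-P[i] for i in range(7)]),0.01*np.asarray(k)[[1,2,3,4,6,9,10,11,12]]])
def fit():
    return least_squares(f,[300,0,0,0,0,400,0,400,250,0,0,0,0])
if __name__=="__main__":
    r=fit();print(r.x.round(1),r.fun[:21].reshape(7,3).round(1))
E
python3 fk2.py
```

```text
[ 2.862e+02 -2.000e-01 -2.710e+01 -1.700e+00 -3.630e+01  5.550e+02
  1.200e+00  4.951e+02  3.659e+02  2.000e-01  1.200e+00 -7.000e-01
 -1.000e+00] [[ 0.1  0.1 -0. ]
 [ 0.1 -0.   0. ]
 [-0.  -0.1 -0.1]
 [-0.4 -0.4 -0.3]
 [ 0.4  0.2  0.5]
 [ 0.1  0.7 -0.1]
 [-0.  -0.4 -0.1]]
```

```bash
cat > ik.py <<'E'
from fk2 import *
K=fit().x
lo=np.array([-163.25,-28.42,-70.27,12.13,-58.53,9.26,-156.51]);hi=np.array([163.25,122.38,78.77,141.07,238.53,117.41,156.51])
ps=np.radians(-6.65)
def target(Xr,z,th,flip,Y=0,psi=0):
    u=np.array([np.cos(ps),np.sin(ps)]);v=np.array([-u[1],u[0]])
    xy=np.array([572.05,-13.84])+Xr*u+Y*v
    t=np.radians(th);a=ps+np.radians(psi);zz=np.array([np.cos(a)*np.sin(t),np.sin(a)*np.sin(t),-np.cos(t)]);xx=np.array([np.sin(a),-np.cos(a),0])*(-1 if flip else 1)
    return np.r_[xy,z],np.c_[xx,np.cross(zz,xx),zz]
def ik(p,R,q0,m=2,w=0.02,qn=None):
    qn=q0 if qn is None else qn
    def f(q):
        pp,RR=fk2(q,K);return np.r_[(pp-p)/1.0,300*(RR-R).ravel(),w*(q-qn)]
    r=least_squares(f,np.clip(q0,lo+m+.1,hi-m-.1),bounds=(lo+m,hi-m));pp,RR=fk2(r.x,K)
    return r.x,np.linalg.norm(pp-p),np.degrees(np.arccos(np.clip((np.trace(RR.T@R)-1)/2,-1,1)))
E
python3 - <<'E'
from ik import *
rng=np.random.default_rng(0)
for th in(0,10,15,20,25,30,40):
  for flip in(0,1):
    sols=[]
    for n in range(25):
        q,e1,e2=ik(*target(-62,30,th,flip),rng.uniform(lo+5,hi-5),m=3,w=0.0)
        if e1<.5 and e2<.5: sols.append((np.min(np.minimum(q-lo,hi-q)),q))
    sols.sort(key=lambda s:-s[0]);print(th,flip,len(sols),[ (round(s[0],1),s[1].round().astype(int).tolist()) for s in sols[:3]])
E
```

```text
0 0 14 [(np.float64(22.3), [32, 31, -48, 119, 33, 44, -132]), (np.float64(22.1), [28, 29, -42, 119, 28, 43, -129]), (np.float64(21.8), [21, 26, -33, 119, 22, 40, -123])]
0 1 17 [(np.float64(22.2), [30, 29, -44, 119, 30, 43, 50]), (np.float64(22.1), [28, 29, -42, 119, 28, 43, 51]), (np.float64(22.0), [26, 28, -40, 119, 27, 42, 53])]
10 0 11 [(np.float64(14.0), [23, 23, -36, 127, 35, 29, -136]), (np.float64(14.0), [22, 23, -35, 127, 34, 29, -136]), (np.float64(13.5), [14, 21, -25, 128, 27, 26, -130])]
10 1 17 [(np.float64(14.6), [36, 28, -53, 126, 47, 35, 33]), (np.float64(14.5), [34, 27, -50, 127, 45, 34, 35]), (np.float64(14.3), [29, 25, -44, 127, 40, 31, 39])]
15 0 7 [(np.float64(9.9), [17, 20, -30, 131, 42, 22, -145]), (np.float64(9.6), [12, 19, -24, 131, 37, 20, -141]), (np.float64(6.7), [-47, 24, 45, 134, -47, 19, -59])]
15 1 19 [(np.float64(10.7), [35, 25, -51, 130, 56, 29, 24]), (np.float64(10.4), [28, 23, -43, 131, 50, 26, 28]), (np.float64(10.3), [26, 22, -41, 131, 49, 25, 29])]
20 0 0 []
20 1 11 [(np.float64(7.0), [38, 26, -56, 134, 72, 29, 8]), (np.float64(6.8), [33, 24, -49, 134, 70, 25, 9]), (np.float64(5.2), [7, 18, -20, 136, 56, 14, 19])]
25 0 0 []
25 1 14 [(np.float64(3.6), [46, 31, -66, 137, 89, 36, -8]), (np.float64(3.1), [33, 23, -50, 138, 89, 25, -10]), (np.float64(3.0), [32, 23, -49, 138, 89, 24, -11])]
30 0 0 []
30 1 0 []
40 0 0 []
40 1 0 []
```

```bash
python3 - <<'E'
from ik import *
import sys
sys.path.insert(0,'.')
q=np.array([48.2,24.1,-70.2,141,90.9,32.9,-13.8])
for pt in [(-85,90,15),(-95,64,15),(-95,20,15),(-85,20,15),(-65,20,15),(-65,60,15),(-62,100,15),(-50,120,20),(-20,130,25),(10,120,30),(40,90,30),(55,73,30)]:
    q,a,b=ik(*target(*pt,1),q,m=1,w=.02);print(pt,q.round(0).astype(int).tolist(),a.round(1),b.round(1),round(np.min(np.minimum(q-lo,hi-q)),1))
E
```

```text
(-85, 90, 15) [51, 21, -69, 130, 46, 36, 32] 0.0 0.0 1.0
(-95, 64, 15) [47, 23, -66, 133, 52, 33, 26] 0.0 0.0 4.8
(-95, 20, 15) [41, 27, -59, 134, 64, 31, 15] 0.0 0.0 6.8
(-85, 20, 15) [41, 28, -59, 133, 64, 32, 16] 0.0 0.0 8.0
(-65, 20, 15) [40, 30, -58, 131, 63, 33, 17] 0.0 0.0 10.3
(-65, 60, 15) [46, 26, -65, 129, 55, 36, 26] 0.0 0.0 5.7
(-62, 100, 15) [51, 23, -69, 127, 46, 38, 34] 0.0 0.0 1.0
(-50, 120, 20) [52, 18, -69, 129, 47, 33, 33] 0.0 0.0 1.0
(-20, 130, 25) [50, 17, -66, 129, 54, 30, 27] 0.0 0.0 4.3
(10, 120, 30) [44, 19, -61, 130, 71, 27, 11] 0.0 0.0 9.7
(40, 90, 30) [40, 26, -57, 128, 80, 29, 4] 0.0 0.0 13.2
(55, 73, 30) [38, 29, -55, 127, 85, 30, 1] 0.0 0.0 14.4
```

```bash
python3 -m crank '{"xyz":[[-8,1,0],[-18,0,0],[-18,-2,0],[-18,-2,-10],[-18,-2,-20],[-18,-2,-20]],"rotation":[[0.5,4.5,0],[1,9,0.2],[1.6,14,0.4],[1.6,14,0.4],[1.6,14,0.4],[1.6,14,0.4]],"jaw":[0,0,0,0,0,0]}'; python3 chk.py 15
```

```text
time_s: 7.2
tcp_pos: [477.7, -2.4, 44.3]
tcp_rot: [[0.112, 0.959, 0.261], [0.994, -0.107, -0.032], [-0.003, 0.262, -0.965]]
contact_force: [-0.5, -0.1, -0.2]
width: 0.005
[ 46.1  26.  -65.2 133.5  59.3  34.   19.5] [477.7  -2.4  44.3]
[ 0.2  0.2 -0.2]
rack-rel hinge_c X,Y: -95.1 0.5 tilt 15.2
```

```bash
python3 -m crank '{"xyz":[[0,0,-12],[0,0,-24],[9,-1,-24],[17,-2,-24],[17,-2,-24]],"rotation":[[0,0,0],[0,0,0],[0,0,0],[0,0,0],[0,0,0]],"jaw":[0,0,0,0,0]}'; python3 chk.py 15; cat > snap.py <<'E'
import sys
from h import *
n=sys.argv[1]
t=camera("top")["color"][140:235,170:350];s=camera("side")["color"][145:245,180:330]
a=cv2.resize(t,(600,317),interpolation=cv2.INTER_CUBIC);b=cv2.resize(s,(420,280),interpolation=cv2.INTER_CUBIC)
im=np.zeros((597,600,3),np.uint8);im[:317]=a;im[317:,:420]=b
cv2.imwrite(f"pics/{n}.png",im)
E
python3 snap.py s1
```

```text
time_s: 7.7
tcp_pos: [496.9, -4.1, 21.8]
tcp_rot: [[0.109, 0.959, 0.262], [0.994, -0.104, -0.032], [-0.003, 0.263, -0.965]]
contact_force: [0.5, 0.1, 0.3]
width: 0.004
[ 42.   29.7 -60.8 132.1  65.   34.   15.6] [496.9  -4.1  21.8]
[ 0.2  0.3 -0.4]
rack-rel hinge_c X,Y: -75.8 0.9 tilt 15.3
```

View pics/s1.png

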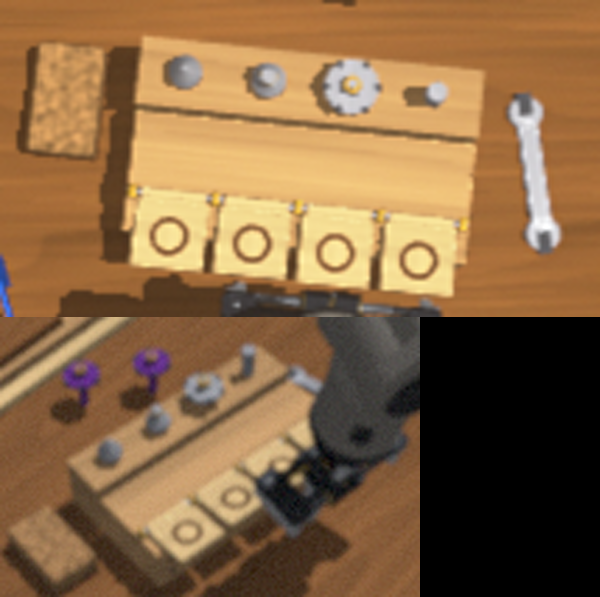

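```bash
python3 -m crank '{"xyz":[[6,-1,0],[12,-1.5,0],[12,-1.5,0],[12,-1.5,10],[12,-1.5,20],[12,-1.5,20]],"rotation":[[0,0,0],[0,0,0],[0,0,0],[0,0,0],[0,0,0],[0,0,0]],"jaw":[0,0,0,0,0,0]}'; python3 chk.py 15; python3 snap.py s2
```

```text
time_s: 8.4
tcp_pos: [507.2, -5.8, 41.6]
tcp_rot: [[0.108, 0.959, 0.26], [0.994, -0.103, -0.032], [-0.004, 0.262, -0.965]]
contact_force: [-3.0, 1.3, -0.6]
width: 0.009
[ 44.4  28.7 -63.3 130.2  60.1  35.7  21. ] [507.2  -5.8  41.6]
[ 0.3  0.2 -0.5]
rack-rel hinge_c X,Y: -65.4 0.5 tilt 15.2
```

View pics/s2.png

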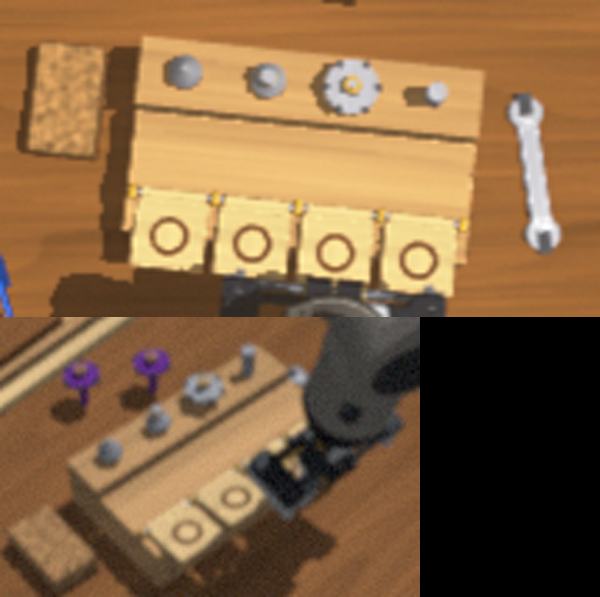

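```bash
python3 -m crank '{"xyz":[[0.5,0,7],[1,0,14],[3,-0.3,21],[6,-0.7,28],[10,-1.2,35],[14,-1.6,41],[14,-1.6,41]],"rotation":[[0,0,0],[0,0,0],[0,0,0],[0,0,0],[0,0,0],[0,0,0],[0,0,0]],"jaw":[0,0,0,0,0,0,0]}'; python3 chk.py 15; python3 snap.py s3
```

```text
time_s: 9.2
tcp_pos: [522.4, -7.6, 83.0]
tcp_rot: [[0.108, 0.959, 0.262], [0.994, -0.103, -0.032], [-0.004, 0.263, -0.965]]
contact_force: [-0.2, 0.4, -0.4]
width: 0.005
[ 48.   25.5 -66.7 126.9  50.7  38.1  30.5] [522.4  -7.6  83. ]
[ 0.3  0.2 -0.4]
rack-rel hinge_c X,Y: -50.0 0.5 tilt 15.3
```

View pics/s3.png

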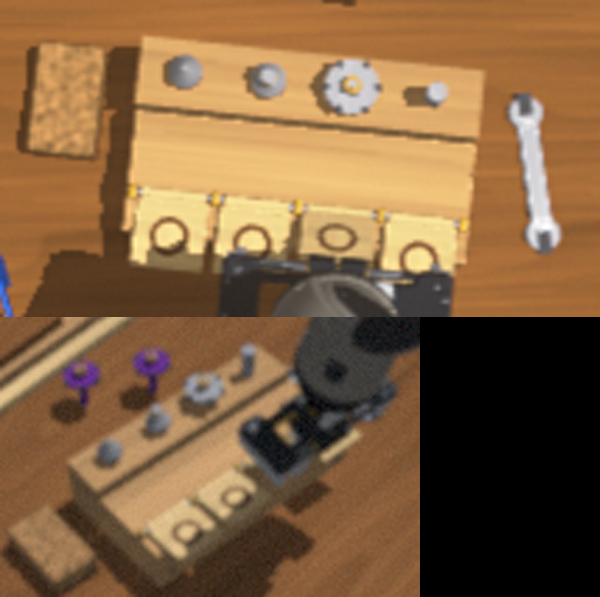

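```bash
python3 -m crank '{"xyz":[[5,-0.6,5],[10,-1.2,10],[16,-1.9,14],[24,-2.8,17.5],[32,-3.7,21],[37,-4.3,24],[42,-4.9,26],[50,-5.8,26],[57,-6.6,25],[57,-6.6,25]],"rotation":[[0,0,0],[0,0,0],[0,0,0],[0,0,0],[0,0,0],[0,0,0],[0,0,0],[0,0,0],[0,0,0],[0,0,0]],"jaw":[0,0,0,0,0,0,0,0,0,0]}'; python3 chk.py 15; python3 snap.py s4
```

```text
time_s: 10.3
tcp_pos: [579.0, -14.0, 106.8]
tcp_rot: [[0.108, 0.96, 0.26], [0.994, -0.103, -0.032], [-0.003, 0.262, -0.965]]
contact_force: [0.3, 0.1, -0.6]
width: 0.002
[ 46.6  28.5 -65.7 119.2  48.5  43.2  35.9] [579.  -14.  106.8]
[ 0.2  0.2 -0.5]
rack-rel hinge_c X,Y: 7.0 0.7 tilt 15.2
```

View pics/s4.png

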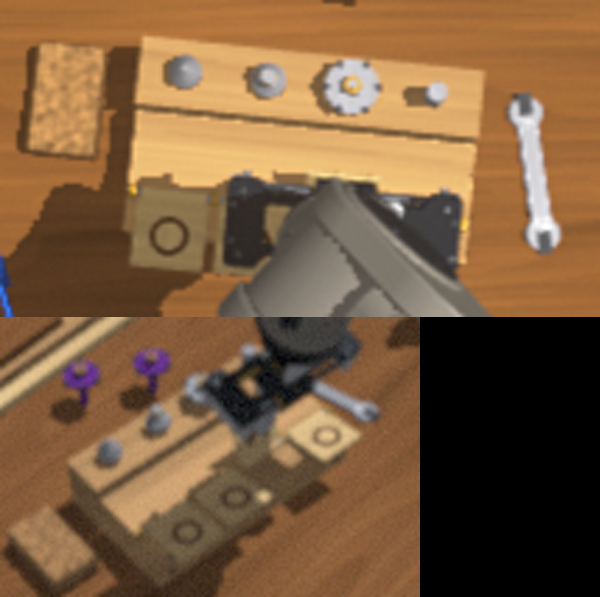

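```bash
python3 -m crank '{"xyz":[[6,-0.7,-3],[12,-1.4,-7],[17,-2,-11],[23,-2.7,-17],[29,-3.4,-24],[34,-4,-30],[36,-4.2,-34],[36,-4.2,-34]],"rotation":[[0,0,0],[0,0,0],[0,0,0],[0,0,0],[0,0,0],[0,0,0],[0,0,0],[0,0,0]],"jaw":[0,0,0,0,0,0,0,0]}'; python3 chk.py 15
```

```text
time_s: 11.2
tcp_pos: [614.1, -18.0, 72.3]
tcp_rot: [[0.107, 0.96, 0.259], [0.994, -0.103, -0.032], [-0.004, 0.261, -0.965]]
contact_force: [0.2, -0.5, 1.0]
width: 0.009
[ 41.5  33.7 -60.5 116.4  54.   42.8  33. ] [614.1 -18.   72.3]
[ 0.2  0.1 -0.5]
rack-rel hinge_c X,Y: 42.3 0.7 tilt 15.1
```

Press gently down in small steps.

```bash
python3 -m crank '{"xyz":[[0,0,-1],[0,0,-2],[0,0,-2]],"rotation":[[0,0,0],[0,0,0],[0,0,0]],"jaw":[0,0,0]}'; python3 chk.py 15; python3 -m crank '{"xyz":[[0,0,-1],[0,0,-1]],"rotation":[[0,0,0],[0,0,0]],"jaw":[0,0]}'
```

```text
time_s: 11.5
tcp_pos: [614.3, -18.1, 71.3]
tcp_rot: [[0.108, 0.959, 0.26], [0.994, -0.103, -0.032], [-0.004, 0.262, -0.965]]
contact_force: [-0.3, 1.0, 2.1]
width: 0.005
[ 41.4  33.7 -60.4 116.4  54.2  42.6  32.8] [614.3 -18.1  71.3]
[ 0.3  0.2 -0.5]
rack-rel hinge_c X,Y: 42.4 0.6 tilt 15.2
time_s: 11.7
tcp_pos: [614.4, -18.0, 70.6]
tcp_rot: [[0.108, 0.959, 0.261], [0.994, -0.103, -0.032], [-0.004, 0.263, -0.965]]
contact_force: [-4.3, 0.1, 11.0]
width: 0.006
```

```bash
python3 -m crank '{"xyz":[[0,0,15],[0,0,40],[0,0,75],[0,0,110],[-20,2,130],[-50,5,140],[-80,0,150],[-100,-40,150],[-110,-80,150],[-110,-120,150],[-110,-160,150],[-110,-200,150],[-110,-240,150],[-110,-240,150],[-110,-240,150]],"rotation":[[0,0,0],[0,0,0],[0,0,0],[0,0,0],[0,0,0],[0,0,0],[0,0,0],[0,0,0],[0,0,0],[0,0,0],[0,0,0],[0,0,0],[0,0,0],[0,0,0],[0,0,0]],"jaw":[0,0,0,0,0,0,0,0,0,0,0,0,0,0,0]}'; python3 chk.py 15; python3 snap.py s5
```

```text
time_s: 13.2
tcp_pos: [503.9, -258.5, 219.7]
tcp_rot: [[0.109, 0.959, 0.26], [0.994, -0.104, -0.032], [-0.003, 0.262, -0.965]]
contact_force: [0.8, 0.7, -0.4]
width: 0.002
[ 79.1  13.7 -62.3 113.7  12.6  45.4  95.2] [ 503.9 -258.5  219.7]
[ 0.2  0.1 -0.4]
rack-rel hinge_c X,Y: -39.4 -250.9 tilt 15.2
```

View pics/s5.png

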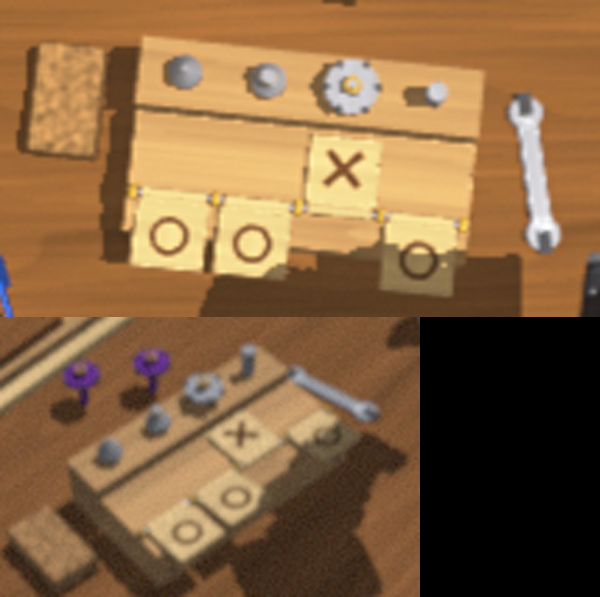

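The picture shows the third tag flat towards the rear with its cross up, at about (343,170) in the top view. The other three rings and the bits are where they were in the earlier pictures.

```bash
python3 -c "
from plant import *
print(get_obs()['dq'].round(2)); print(hand_in())"
```

```text
[-0.43 -0.35 -0.16  0.11  0.05 -0.02  0.07]
the job is handed in; nothing more can be done
None
```

I turned over the tag in front of the slot cutter, `tag_c` (third from the left), and handed the job in at about 13 s. It now lies flat towards the rear with its cross up.

- **How:** With the fingers closed and tilted 15°, I pushed the tag's front edge up, carried it over the hinge and pressed it down. The pressing force rose to about 11 N with the tip at the expected height, so the tag was at its stop. The arm then backed well clear of the rack.
- **Last check:** In the final top and side pictures, the other three tags still show their rings in the same places. The four bits, the spanner and the sanding block also look unmoved. These crops did not cover the router, the glasses or the glue bottle, but the arm's path stayed clear of them.
- **What did not go as planned:** Tilts of 30–45° ran into joint limits, so I turned the tool half round and used 15° instead. The top and side views disagreed by about 5 mm on the rack's position. I used the combined fit, and contact came where it predicted.

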